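Open the port shutter and press the spring clip onto the lamp column

TASK

Lock the lamp column of the optics stand: first slide the shutter by its upright tab until it clicks into its open stop and the port is clear, then press the loose wire spring clip, lying flat on the foot and mouth first, through the port from the front until it snaps fully home in the groove round the column. Leave the shutter at its open stop and the clip in place, and do not shift or knock over the roll of tape, the jar or the dropper bottle.

Things in the scene. Friction and masses are not known exactly. Their poses are not given: they have to be found in the camera images.
- lamp_base: Optics stand fixed to the worktop, aluminium and grey. Origin: column axis at worktop height; x level, from the port to the column (away from the robot at yaw 0), y left, z up. Foot plate 8 mm thick: lane 84 mm wide, x = -185 to +50 mm, and a crosswise arm x = -70 to -20, y = +-110 mm carrying the port frame. Column head 40 mm across, 21 to 55 mm above the worktop
- groove (a point): Centre of the groove under the column head: column axis, 12 mm above the worktop; axes as lamp_base. The groove floor is 24 mm in diameter, open from the foot's top (8 mm) to the head (21 mm). The clip slides in lying on the foot, under the head; home means clip_center is here
- shutter (a joint): Shutter slide along lamp_base +y, m. 0 = closed stop (panel across the port), 0.060 = open stop (60 mm window on the port), 0.078 = end of travel, port partly blocked again. A spring ball holds it at both stops, drawing it in from about 4 mm; leaving or passing a stop takes about 4 N; elsewhere it slides under 2 N and stays where left. Starts between 0 and 0.03
- shutter_tab (a point): Centre of the shutter's upright black tab, 12 (x) x 14 (y) mm, 50 to 74 mm above the worktop (its centre at 61 mm; below 50 mm is the shutter's bridge). At lamp_base x = -45 mm, y = -35 mm + shutter value. Pushed sideways to lamp_base +y it opens
- clip_block (a point): Centre of the black block at the loose clip's tail, 24 (x) x 30 (y) x 30 mm tall, 15 mm above the surface the clip lies on; gripped across y, or pressed on its -x face. Axes as the clip: x from block to mouth, z up. Starts flat on the worktop left or right of the stand
- clip_center (a point): Centre of the clip's bow, 4 mm above the surface it lies on, 78 mm ahead (+x) of the block's centre; axes as the clip. Here the column axis goes when home
- tape: Roll of tape lying flat, 104 mm across, 25 mm high, origin under its centre; bystander at the other side of the stand from the clip
- jar: White-lidded specimen jar, 56 mm across, 72 mm tall, origin under its centre; bystander to the left behind
- dropper: Amber dropper bottle, 33 mm across, 100 mm tall, origin under its centre; bystander to the right behind
- clip: Loose spring clip of 8 mm steel wire with the block at its tail: 121 mm long, 48 mm wide, 0.11 kg; origin under clip_center, same axes. Mouth tips reach 31 mm ahead of the origin, the block's rear face lies 90 mm behind it. The sprung arms spread over the 24 mm column and snap shut behind it, taking about 10 N, then it draws itself in
- port (a point): Middle of the port at foot height (8 mm), at lamp_base x = -45 mm; axes as lamp_base. Port 56 mm wide in y, free from 8 to 36 mm height; its frame spans x = -55 to -34 mm, side guides 34 mm high, lintel 50 mm high
- lane (a point): Top of the foot plate in front of the port (8 mm above the worktop, lamp_base x = -120 mm, y = 0); axes as lamp_base. The clip is laid here; anything ahead of x = -55 mm meets the port frame
Not all that is in view belongs to the job. Leave any red look-alike of the clip alone.

How it is judged:
By the outcome, as a careful person would: the job done as asked, in the order asked, and still so for the second after the job is handed in, with the robot touching nothing.
It also fails if it takes over 67 s, if anything falls off the work surface, if the arm or the gripper's body presses on something with over 40 N, if the wrist force passes 120 N, or if a joint passes its speed limit or range.

ROBOT

A 6-joint arm with a two-finger parallel gripper is mounted at the origin on a cart in front of the work surface, level with it; the furniture and walls round the work are solid. World frame = base frame: x ahead of the robot, y to its left, z up, the work surface at z = 0. Lengths are in m, angles in rad, forces in N, time in s.
With the tool pointing down it reaches from about 0.35 to 0.775 m from the base axis. Payload 7.3 kg.
Tool frame: the origin (TCP) lies on the mounting face of the last link; the fingertips stand 178 mm ahead of it and the grasp point (between the pads) lies 159 mm ahead of it (robot.tcp_to_tips is the distance from the TCP to the fingertips, in m); z points along the fingers, y is the direction in which the jaws open and shut (so a half turn about z gives the same grasp; the last joint's range is limited). The gripper opens to 92 mm and grips with 3 to 60 N. Pads are 19 mm wide; open, the fingers measure 130 mm over their backs; the gripper's body (75 mm by 190 mm) begins 47 mm behind the grasp point.
Start: joints at [1.029, 0.342, 1.524, -0, 1.275, -0.146], TCP at [0.202, 0.484, 0.405] pointing down, gripper open.
Joint ranges: [-2.53, 2.53], [-0.77, 2.02], [0.04, 2.7], [-1, 4.14], [0.28, 2.66], [-3.11, 3.11]. Speed limits (rad/s): [2.57, 2.57, 3.14, 3.14, 3.14, 3.14].

INTERFACE

Orientations are given as [roll, pitch, yaw] about the fixed x, y, z axes, in that order (R = Rz(yaw) Ry(pitch) Rx(roll)).
In Python, from cell import robot, viewer gives the robot as it stands.
- The arm moves only by the shell command python3 -m creep 'ROWS' [OPENING] [FORCE]. ROWS is JSON, a list that holds one entry, the list of rows, each a list of 6 numbers: the shift along the world's x, y, z in mm, then the turn, a rotation vector about the world's x, y, z in degrees. A call has 1 to 5 rows; each row shifts and turns the pose as measured when the row begins; what a row does not reach is not made up. A row lasts 1/12 s, in which the tool goes at most 41.7 mm and 7.16 degrees, less where a joint would pass 70% of its speed; a pose out of reach is approached as far as the arm can. A call with a gripper value outside its range is refused whole. OPENING is the closure, from -1 (fully open) to 1 (shut), set as the call begins (- or left out, the last holds). The fingers move at their own pace and stop on an object; FORCE is the grip in N (left out, the last holds). Time passes only in rows, so rows that do not move let the fingers close. It gives the time, the measured TCP pose, the force and the opening at its end, in the units of the state.
- robot.observe(): the state, without advancing time (a new reading comes with each control period).
- viewer.read_camera(name): name is "scene" or "side" or "wrist"; returns the picture (480x640x3 uint8, blue, green, red); there is no depth.
- viewer.camera_model(name): a dict with "fx", "fy", "cx", "cy" (pixels), "pose" (4x4, takes a point from camera to world coordinates); the wrist camera has in their place "mount" (4x4, takes a point from camera to tool coordinates, whose origin is the TCP and whose axes are the flange's). Camera axes: x right, y up, looking along -z (the intrinsics and any distortion apply to the point x, -y, -z); pixel columns grow to the right and rows downward; lengths in m; the calibration is good to about 2 mm. A picture is of the moment at which its call begins: read the wrist's pose just before it. camera_model takes no time and is no camera call.
- robot.hand_in(): hands the job in, once; it reports no verdict.
The state is a dict: "time": time; "qpos": joint angles; "qvel": joint speeds; "joint_efforts": joint torques, N m; "tool_pos": TCP position; "tool_rot": TCP orientation; "contact_force": force on the tool from outside, world axes, zero at the start; "torque": the same for the moment, N m; "opening": finger opening in m.
Only numpy, scipy, OpenCV 4.12 (cv2) and the standard library are available. Lean on these libraries where they do the work, as an engineer would, in place of code of your own. Each camera call takes 0.05 s, during which the arm holds its last target. There are 200 camera calls.

## Working session

There is one attempt and no reset: what is moved stays moved. The work goes in short steps, Python scripts to look and compute and a shell command to move; the robot and the scene stay as the last step left them, time stands still between calls to the robot, and variables do not carry over. Pictures are saved under pics/ and viewed, about 8 in all and at most 12, crops included, and the job is handed in when it is done.

```bash
mkdir -p pics
python3 - <<'E'
from cell import robot, viewer
import cv2,numpy as np
s=robot.observe();print({k:np.round(v,3) for k,v in s.items()})
for n in("scene","side","wrist"):
    m=viewer.camera_model(n);print(n,m)
    cv2.imwrite(f"pics/{n}0.png",viewer.read_camera(n))
E
```

```text
{'time': np.float64(0.0), 'qpos': array([ 1.029,  0.343,  1.525, -0.   ,  1.275, -0.146]), 'qvel': array([-0.001, -0.   , -0.   ,  0.001,  0.   , -0.   ]), 'joint_efforts': array([ 2.0000e-03, -4.3123e+01, -2.4422e+01,  7.2000e-02,  5.6000e-02,
       -0.0000e+00]), 'tool_pos': array([0.202, 0.484, 0.404]), 'tool_rot': array([-3.14 , -0.   ,  2.746]), 'contact_force': array([-0.88 , -0.112,  0.179]), 'torque': array([ 0.013,  0.01 , -0.025]), 'opening': np.float64(0.092)}
scene {'fx': 496.0207154858862, 'fy': 496.0207154858862, 'cx': 316.3858488252527, 'cy': 240.04316529044314, 'pose': array([[ 0.49359016,  0.64217789, -0.58649494, -0.02803031],
       [-0.86965884,  0.35833071, -0.33954765, -0.29839783],
       [-0.00789084,  0.67764789,  0.73534419,  0.75031014],
       [ 0.        ,  0.        ,  0.        ,  1.        ]])}
side {'fx': 434.0134683635684, 'fy': 434.0134683635684, 'cx': 318.2780102717903, 'cy': 239.2261671685435, 'pose': array([[ 0.9885459 ,  0.09356165, -0.11841966,  0.40149564],
       [-0.15088867,  0.62882566, -0.7627653 , -0.67649847],
       [ 0.00309974,  0.7718967 ,  0.63574042,  0.62145406],
       [ 0.        ,  0.        ,  0.        ,  1.        ]])}
wrist {'fx': 360.776220110306, 'fy': 360.776220110306, 'cx': 313.7316801795293, 'cy': 242.60467087459833, 'mount': array([[ 1.50526551e-03,  9.50880681e-01,  3.09553977e-01,
         8.50229722e-02],
       [ 9.99998865e-01, -1.41315771e-03, -5.21781169e-04,
         5.31295822e-04],
       [-5.87030430e-05,  3.09554411e-01, -9.50881729e-01,
         1.99817340e-02],
       [ 0.00000000e+00,  0.00000000e+00,  0.00000000e+00,
         1.00000000e+00]])}
```

View pics/scene0.png

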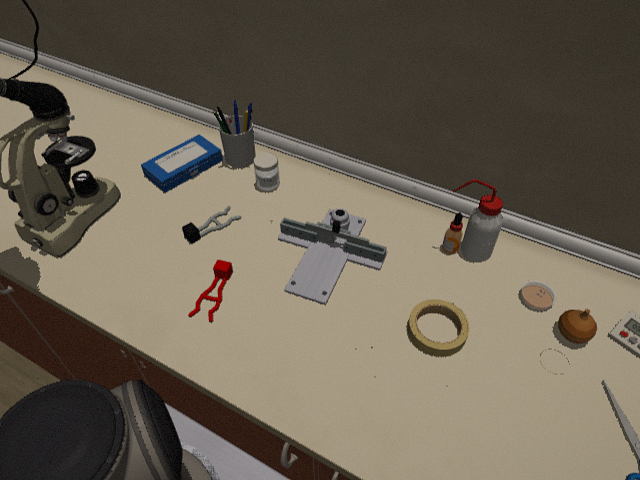

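View pics/side0.png

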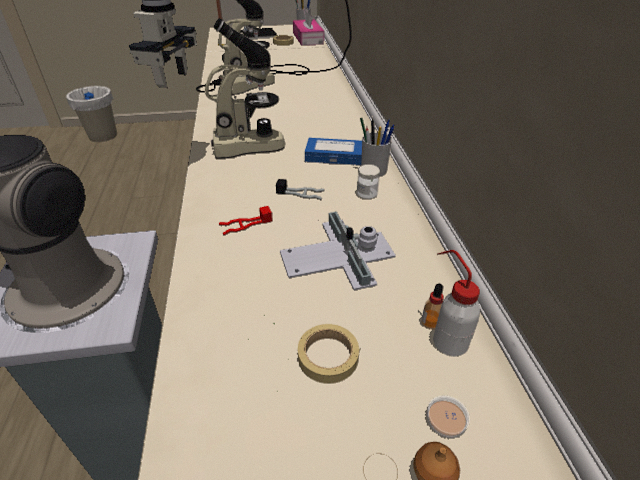

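Two candidates in the scene view: the steel clip with a black block at (190,232), and the red look-alike at (222,268). By the description I choose the black-block one. The stand is at about (335,245). I'll check the choice in an enlarged crop.

```bash
cat > h.py <<'E'
from cell import robot, viewer
import cv2,numpy as np
from scipy.spatial.transform import Rotation as R
def T(n,s=None):
    m=viewer.camera_model(n)
    if "pose" in m: return m,np.array(m["pose"])
    s=s or robot.observe(); P=np.eye(4);P[:3,:3]=R.from_euler("xyz",s["tool_rot"]).as_matrix();P[:3,3]=s["tool_pos"]
    return m,P@np.array(m["mount"])
def ray(n,px,z,s=None):
    m,P=T(n,s);d=P[:3,:3]@np.array([(px[0]-m["cx"])/m["fx"],-(px[1]-m["cy"])/m["fy"],-1])
    o=P[:3,3];return o+d*(z-o[2])/d[2]
def proj(n,p,s=None):
    m,P=T(n,s);c=np.linalg.inv(P)@np.r_[p,1];return np.array([m["cx"]+m["fx"]*c[0]/-c[2],m["cy"]+m["fy"]*c[1]/c[2]])
E
python3 - <<'E'
import cv2
a=cv2.imread("pics/scene0.png")[195:305,170:400];cv2.imwrite("pics/c1.png",cv2.resize(a,None,fx=3.4,fy=3.4,interpolation=cv2.INTER_CUBIC))
a=cv2.imread("pics/side0.png")[170:295,265:405];cv2.imwrite("pics/c2.png",cv2.resize(a,None,fx=4.5,fy=4.5,interpolation=cv2.INTER_CUBIC))
E
```

```text
(no output)
```

View pics/c1.png

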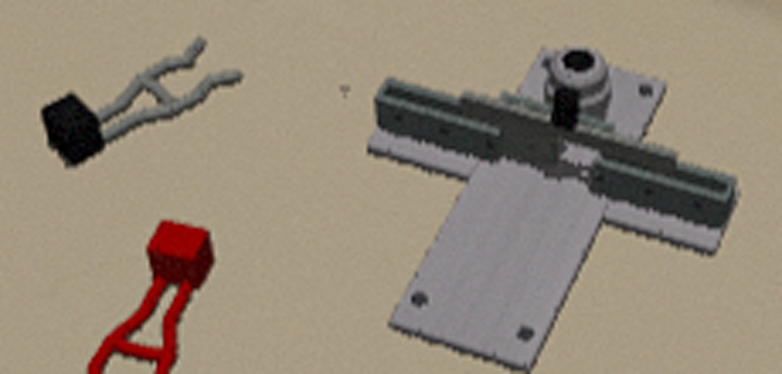

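View pics/c2.png

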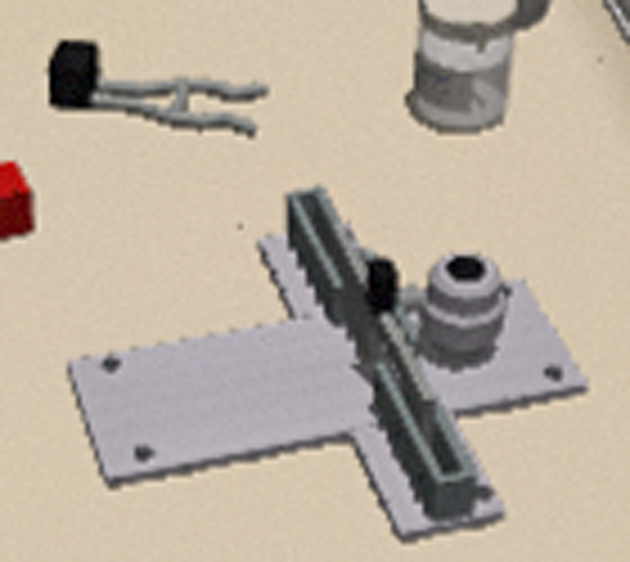

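The crops confirm it: the black-block wire clip is at scene (190,233), mouth pointing away, and the red clip is separate. The black tab is at scene (336,226). Next I'll turn these into positions.

Run:
```python
from h import *
S=lambda x,y:(170+x/3.4-.4,195+y/3.4-.4); D=lambda x,y:(265+x/4.5-.4,170+y/4.5-.4)
mod=np.array([[-185,42],[-185,-42],[50,42],[50,-42]])/1e3
for n,f,pts in(("scene",S,[(388,320),(530,366),(540,45),(666,82)]),("side",D,[(68,362),(108,480),(520,282),(585,383)])):
    W=np.array([ray(n,f(*p),.008)[:2] for p in pts]);print(n,W.round(4).tolist())
    ax=W[2:].mean(0)-W[:2].mean(0);print("len",np.linalg.norm(ax),"w",np.linalg.norm(W[0]-W[1]),np.linalg.norm(W[2]-W[3]))
    M=mod-mod.mean(0);Q=W-W.mean(0);yaw=np.arctan2((M[:,0]*Q[:,1]-M[:,1]*Q[:,0]).sum(),(M*Q).sum())
    c,s=np.cos(yaw),np.sin(yaw);o=W.mean(0)-np.array([[c,-s],[s,c]])@mod.mean(0);print("yaw",yaw,"origin",o)
    tab=ray(n,f(*((566,105) if n=="scene" else (382,285))),.061)[:2];print("tab local",np.array([[c,s],[-s,c]])@(tab-o), tab)
    head=ray(n,f(*((577,62) if n=="scene" else (466,268))),.055)[:2];print("col",head)
    img=cv2.imread(f"pics/{n}0.png");
    r=(slice(215,250),slice(175,207)) if n=="scene" else (slice(175,200),slice(270,290))
    m=(img[r].max(2)<50).astype(np.uint8);ys,xs=np.nonzero(m);u=(xs.mean()+r[1].start,ys.mean()+r[0].start);print("blk",u,len(xs),ray(n,u,.015)[:2])
    tips=[(200,43),(240,75)] if n=="scene" else [(265,90),(252,130)]
    tw=np.array([ray(n,f(*p),.004)[:2] for p in tips]);print("tips",tw,"mid",tw.mean(0),"gap",np.linalg.norm(tw[0]-tw[1]))
```

```text
scene [[0.4268, 0.0366], [0.4379, -0.0463], [0.6591, 0.0684], [0.668, -0.0161]]
len 0.2333111642942487 w 0.083655719727176 0.08496133182288186
yaw 0.13157851933609335 origin [0.61489174 0.01952037]
tab local [-0.04257035 -0.00851564] [0.57380662 0.00549315]
col [0.61351875 0.01914578]
blk (np.float64(191.05737704918033), np.float64(232.87704918032787)) 244 [0.45067744 0.27522771]
tips [[0.55830902 0.26199194]
 [0.54690799 0.22243169]] mid [0.55260851 0.24221182] gap 0.04117034105036393
side [[0.4279, 0.0355], [0.4389, -0.0477], [0.6584, 0.0634], [0.6689, -0.0158]]
len 0.2321561745031923 w 0.08388078748505101 0.07989886709967906
yaw 0.12951029322759045 origin [0.61548377 0.01758035]
tab local [-0.04370084 -0.00530466] [0.572834   0.00667622]
col [0.61634087 0.0207202 ]
blk (np.float64(280.61654135338347), np.float64(186.406015037594)) 133 [0.45075018 0.27713416]
tips [[0.56051261 0.262869  ]
 [0.54673032 0.22345339]] mid [0.55362146 0.2431612 ] gap 0.04175574401497377
```

```bash
R='[[25,-32,0,0,0,2]]'; python3 -m creep '[[[25,-32,0,0,0,2],[25,-32,0,0,0,2],[25,-32,0,0,0,2],[25,-32,0,0,0,2],[25,-32,0,0,0,2]]]' 0.1
python3 -m creep '[[[25,-32,0,0,0,2],[25,-32,0,0,0,2],[25,-32,0,0,0,2],[25,-32,0,0,0,2],[25,-32,0,0,0,2]]]'
```

```text
time: 0.57
tool_pos: [0.3255, 0.3235, 0.4023]
tool_rot: [-3.14, -0.003, 2.941]
contact_force: [0.9, 0.3, 0.6]
opening: 0.0627
time: 0.98
tool_pos: [0.4518, 0.1572, 0.4021]
tool_rot: [-3.14, -0.004, 3.126]
contact_force: [0.5, -0.0, 0.5]
opening: 0.0418
```

```bash
python3 -m creep '[[[24,-30,0,0,0,2],[24,-30,0,0,0,2],[24,-30,0,0,0,2],[24,-30,0,0,0,2],[24,-30,-20,0,0,0.4]]]'
python3 -m creep '[[[0,0,-30,0,0,0],[0,0,-30,0,0,0],[0,0,-10,0,0,0],[0,0,0,0,0,0]]]'
python3 - <<'E'
from h import *
s=robot.observe();im=viewer.read_camera("wrist");np.save("w1.npy",np.r_[s["tool_pos"],s["tool_rot"]])
g=s["tool_pos"]-np.array([0,0,.117]);print(s["tool_pos"],s["tool_rot"],"grasp px",proj("wrist",g,s),"tab pred",proj("wrist",[.5725,.006,.074],s),"col",proj("wrist",[.615,.0186,.055],s))
a=viewer.read_camera("side")[90:300,260:440];a=cv2.resize(a,None,fx=2.28,fy=2.28)
cv2.imwrite("pics/w1.png",im)
E
```

```text
time: 1.4
tool_pos: [0.5748, -0.0005, 0.3859]
tool_rot: [-3.139, 0.001, -3.004]
contact_force: [0.8, 1.2, 1.1]
opening: 0.0413
time: 1.73
tool_pos: [0.5781, -0.0094, 0.3086]
tool_rot: [-3.138, -0.001, -3.013]
contact_force: [-0.6, 0.1, -0.1]
opening: 0.0414
[ 0.5781267  -0.00935217  0.30857633] [-3.13774448e+00 -9.64534986e-04 -3.01299344e+00] grasp px [312.41139246 396.61240767] tab pred [338.83183459 259.75938805] col [345.54595447 307.19020806]
```

View pics/w1.png

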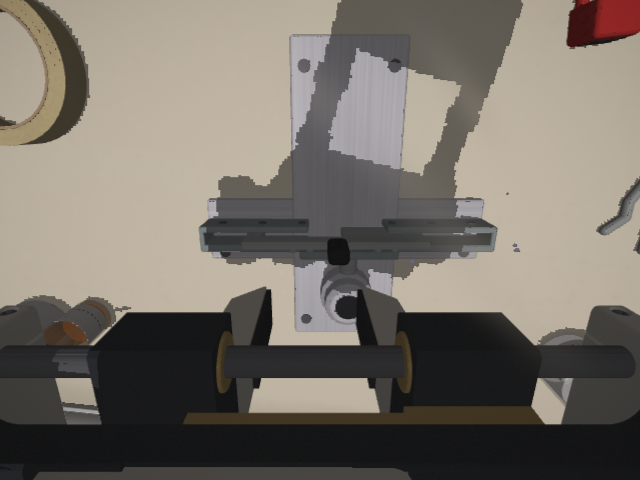

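The wrist view shows the tab top at about (338,259), against a predicted (339,260), and the column at (346,306) as predicted. So the model holds. Next I centre over the tab, descend and grip it.

```bash
python3 -m creep '[[[-6,15,0,0,0,0],[0,0,-20,0,0,0],[0,0,-20,0,0,0]]]'
python3 -m creep '[[[0,0,-15,0,0,0],[0,0,-8,0,0,0],[0,0,0,0,0,0]]]'
```

```text
time: 2.08
tool_pos: [0.5738, 0.0083, 0.2779]
tool_rot: [-3.134, 0.016, -3.012]
contact_force: [0.8, 0.8, -0.2]
opening: 0.0412
time: 2.33
tool_pos: [0.5727, 0.0122, 0.2556]
tool_rot: [-3.134, 0.018, -3.009]
contact_force: [-0.7, -0.1, -0.5]
opening: 0.0413
```

```bash
python3 -m creep '[[[0,-5,-12,0,-1,0],[0,0,-9,0,0,0],[0,0,0,0,0,0]]]'
```

```text
time: 2.58
tool_pos: [0.5735, 0.0091, 0.238]
tool_rot: [-3.131, 0.042, -3.007]
contact_force: [-0.1, -0.2, -0.3]
opening: 0.0416
```

```bash
python3 -m creep '[[[0,-3,-3,0,2.4,0],[0,0,-3,0,0,0],[0,0,0,0,0,0]]]'; python3 -m creep '[[[0,0,0,0,0,0],[0,0,0,0,0,0]]]'
```

```text
time: 2.83
tool_pos: [0.5742, 0.0071, 0.2346]
tool_rot: [-3.136, 0.003, -3.006]
contact_force: [-0.0, -0.2, -0.5]
opening: 0.0415
time: 3.0
tool_pos: [0.5745, 0.0074, 0.2357]
tool_rot: [-3.135, 0.006, -3.006]
contact_force: [0.2, 0.4, -0.1]
opening: 0.0414
```

```bash
python3 -m creep '[[[-1,-1,-4,0,0,0],[0,0,0,0,0,0]]]' ; python3 -m creep '[[[0,0,0,0,0,0],[0,0,0,0,0,0],[0,0,0,0,0,0],[0,0,0,0,0,0],[0,0,0,0,0,0]]]' 1 12;  python3 -m creep '[[[0,0,0,0,0,0],[0,0,0,0,0,0]]]'
```

```text
time: 3.17
tool_pos: [0.5736, 0.0066, 0.2322]
tool_rot: [-3.135, 0.008, -3.006]
contact_force: [-0.6, 0.4, -0.0]
opening: 0.0415
time: 3.58
tool_pos: [0.5735, 0.0066, 0.2323]
tool_rot: [-3.135, 0.008, -3.006]
contact_force: [-0.5, 2.1, -0.6]
opening: 0.0141
time: 3.75
tool_pos: [0.5735, 0.0067, 0.2323]
tool_rot: [-3.135, 0.008, -3.007]
contact_force: [-0.1, 0.3, 0.3]
opening: 0.0136
```

```bash
python3 -m creep '[[[-1.3,10,0,0,0,0],[-1.3,8,0,0,0,0],[0,0,0,0,0,0]]]'; python3 -m creep '[[[-0.8,5,0,0,0,0],[0,0,0,0,0,0],[0,0,0,0,0,0]]]'
```

```text
time: 4.0
tool_pos: [0.5711, 0.0237, 0.2323]
tool_rot: [-3.132, 0.009, -3.008]
contact_force: [0.1, 3.7, -0.1]
opening: 0.0136
time: 4.25
tool_pos: [0.5704, 0.0289, 0.2323]
tool_rot: [-3.131, 0.009, -3.007]
contact_force: [0.5, -3.2, -0.1]
opening: 0.0138
```

```bash
for i in 1; do python3 -m creep '[[[-0.4,3,0,0,0,0],[0,0,0,0,0,0]]]'; python3 -m creep '[[[-0.4,3,0,0,0,0],[0,0,0,0,0,0]]]'; python3 -m creep '[[[-0.4,3,0,0,0,0],[0,0,0,0,0,0]]]';  python3 -m creep '[[[0,0,0,0,0,0],[0,0,0,0,0,0]]]'; done
```

```text
time: 4.42
tool_pos: [0.5703, 0.03, 0.2323]
tool_rot: [-3.127, 0.009, -3.006]
contact_force: [0.0, -0.2, -0.3]
opening: 0.014
time: 4.58
tool_pos: [0.5702, 0.0306, 0.2322]
tool_rot: [-3.123, 0.009, -3.006]
contact_force: [1.4, 0.8, 0.0]
opening: 0.0142
time: 4.75
tool_pos: [0.5701, 0.0314, 0.2322]
tool_rot: [-3.119, 0.009, -3.006]
contact_force: [0.8, 0.1, 0.0]
opening: 0.014
time: 4.92
tool_pos: [0.5702, 0.0311, 0.2322]
tool_rot: [-3.119, 0.009, -3.007]
contact_force: [0.1, -3.4, -1.2]
opening: 0.0138
```

```bash
cat >> h.py <<'E'
def loc(d=.170,o=(.615,.0186),yaw=.131):
    s=robot.observe();g=s["tool_pos"]+R.from_euler("xyz",s["tool_rot"]).apply([0,0,d])
    c,n=np.cos(yaw),np.sin(yaw);e=g[:2]-np.array(o);print("grasp world",g.round(4),"local",np.round([c*e[0]+n*e[1],c*e[1]-n*e[0]],4))
E
python3 -c "
from h import *
loc()"
```

```text
grasp world [0.5722 0.0275 0.0622] local [-0.0413  0.0145]
```

```bash
python3 -m creep '[[[-1,7,0,1.2,0,0],[0,0,0,0,0,0]]]';python3 -m creep '[[[0,0,0,0,0,0]]]'; python3 -c "
from h import *
loc()"
```

```text
time: 5.08
tool_pos: [0.5695, 0.0341, 0.2323]
tool_rot: [-3.131, 0.011, -3.005]
contact_force: [1.5, -14.9, -2.7]
opening: 0.0209
time: 5.17
tool_pos: [0.5698, 0.0318, 0.2323]
tool_rot: [-3.126, 0.011, -3.004]
contact_force: [-0.6, -0.4, -3.9]
opening: 0.0139
grasp world [0.5719 0.0295 0.0623] local [-0.0413  0.0164]
```

Run:
```python
from h import *
a=viewer.read_camera("side")[150:300,260:430];b=viewer.read_camera("scene")[180:310,250:420]
a=cv2.resize(a,(480,424),interpolation=cv2.INTER_CUBIC)[:, :400];b=cv2.resize(b,(400,424*400//520 if 0 else 306),interpolation=cv2.INTER_CUBIC)
c=np.zeros((424,800,3),np.uint8);c[:,:400]=a;c[:306,400:]=b;cv2.imwrite("pics/m1.png",c)
```

```text
(no output)
```

View pics/m1.png

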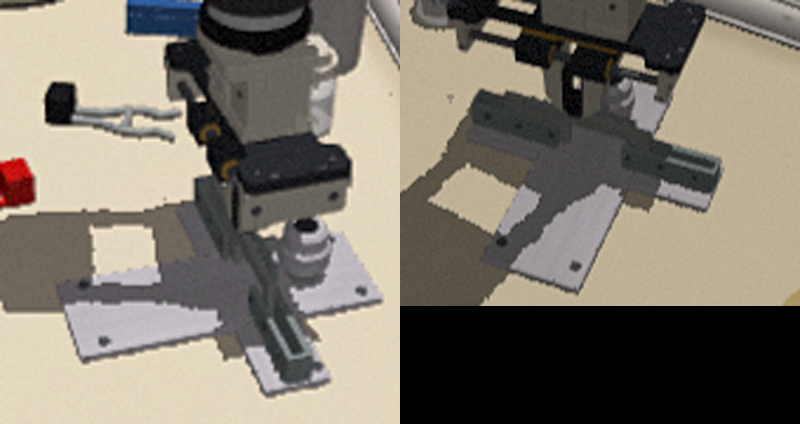

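The shutter is resisting: I pushed with 15 N and it advanced only about 22 mm. I'll release, lift and look.

```bash
python3 -m creep '[[[0,0,0,0,0,0],[0,0,0,0,0,0],[0,0,0,0,0,0]]]' 0.3; python3 -m creep '[[[0,0,30,0.8,0.5,0],[0,0,25,0,0,0],[0,-10,10,0,0,0],[0,0,0,0,0,0]]]'
python3 - <<'E'
from h import *
s=robot.observe();im=viewer.read_camera("wrist");loc()
print("tab pred loc -6/14.5/25:",[proj("wrist",np.r_[np.array([.615,.0186])+np.array([[.9914,-.1306],[.1306,.9914]])@[-.045,y],.074],s).round(1) for y in(-.0064,.0145,.025)])
print("col",proj("wrist",[.615,.0186,.055],s))
cv2.imwrite("pics/w2.png",cv2.resize(im[150:390,170:490],None,fx=2.4,fy=2.4,interpolation=cv2.INTER_CUBIC))
E
```

```text
time: 5.52
tool_pos: [0.5695, 0.0329, 0.2323]
tool_rot: [-3.13, 0.01, -3.005]
contact_force: [-0.5, -1.2, 0.5]
opening: 0.0285
time: 5.85
tool_pos: [0.5683, 0.0255, 0.2982]
tool_rot: [3.134, -0.002, -3.003]
contact_force: [-0.5, -0.2, -0.6]
opening: 0.0321
grasp world [0.5675 0.0276 0.1273] local [-0.0459  0.0151]
tab pred loc -6/14.5/25: [array([277.8, 271.9]), array([312. , 272.1]), array([329.1, 272.2])]
col [290.65690053 321.08186457]
```

View pics/w2.png

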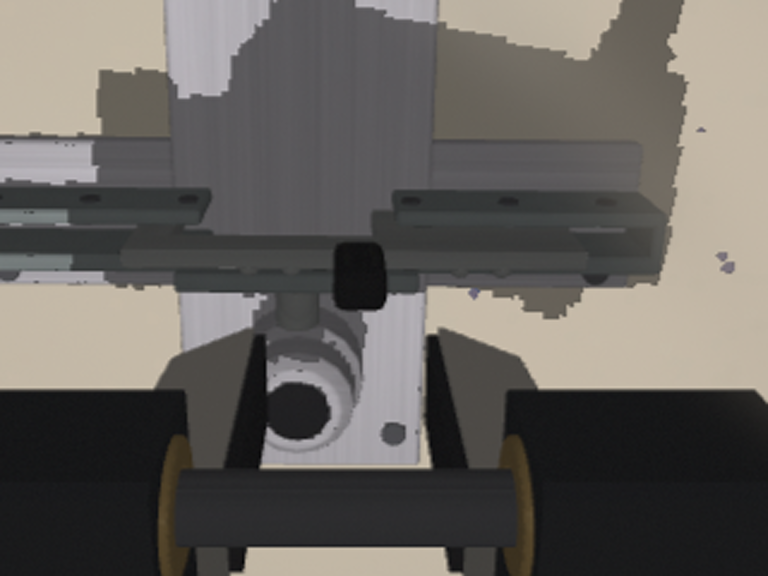

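The tab is now at crop (360,295) with the port about 6 mm short of clear, so the shutter is at about 0.052 and needs 8 mm more. I'll push with closed fingers from the -y side.

```bash
python3 -m creep '[[[3,-20,0,0,0,0],[3,-10,0,0,0,0],[0,0,0,0,0,0]]]' 1 30; python3 -m creep '[[[0,0,-30,0,0,0],[0,0,-20,0,0,0],[0,0,-10,0,0,0],[0,0,0,0,0,0]]]'; python3 -c "
from h import *
loc()"
```

```text
time: 6.15
tool_pos: [0.5735, -0.0022, 0.2954]
tool_rot: [3.131, -0.005, -3.001]
contact_force: [-1.0, 0.2, 0.4]
opening: 0.0167
time: 6.48
tool_pos: [0.573, -0.0005, 0.2314]
tool_rot: [3.129, -0.006, -3.003]
contact_force: [0.7, -0.0, 0.1]
opening: 0.0002
grasp world [0.5717 0.0016 0.0614] local [-0.0452 -0.0112]
```

```bash
python3 -m creep '[[[-0.7,5,0,0,0,0],[0,0,0,0,0,0]]]'; python3 -m creep '[[[-0.7,5,0,0,0,0],[0,0,0,0,0,0]]]'; python3 -m creep '[[[-0.7,5,0,0,0,0],[0,0,0,0,0,0]]]'; python3 -c "
from h import *
loc()"
```

```text
time: 6.65
tool_pos: [0.5722, 0.0055, 0.2308]
tool_rot: [3.128, -0.008, -3.003]
contact_force: [-1.1, -0.6, 0.1]
opening: 0.0002
time: 6.82
tool_pos: [0.5718, 0.0116, 0.2322]
tool_rot: [3.128, -0.006, -3.003]
contact_force: [-0.2, 0.1, 0.3]
opening: 0.0007
time: 6.98
tool_pos: [0.5715, 0.0151, 0.2334]
tool_rot: [3.134, -0.004, -3.001]
contact_force: [-1.1, -0.7, -0.9]
opening: -0.0001
grasp world [0.5706 0.0163 0.0634] local [-0.0443  0.0035]
```

```bash
python3 -m creep '[[[-0.7,5,-1,0,0,0]]]'; python3 -m creep '[[[-0.7,5,-1,0,0,0]]]'; python3 -c "
from h import *
loc()"
```

```text
time: 7.07
tool_pos: [0.5712, 0.0181, 0.2334]
tool_rot: [3.139, -0.003, -3.0]
contact_force: [-1.8, -11.5, 4.5]
opening: 0.0004
time: 7.15
tool_pos: [0.5706, 0.0225, 0.2333]
tool_rot: [3.141, -0.002, -3.0]
contact_force: [-0.6, -1.2, 0.7]
opening: 0.0004
grasp world [0.5702 0.0225 0.0633] local [-0.0439  0.0098]
```

```bash
python3 -m creep '[[[1,-10,0,0,0,0],[0,0,30,0,0,0],[0,0,30,0,0,0],[0,0,10,0,0,0],[0,0,0,0,0,0]]]'
python3 - <<'E'
from h import *
s=robot.observe();im=viewer.read_camera("wrist");loc()
print("tab pred loc 14.5/25:",[proj("wrist",np.r_[np.array([.615,.0186])+np.array([[.9914,-.1306],[.1306,.9914]])@[-.045,y],.074],s).round(1) for y in(.0145,.025)])
print("col",proj("wrist",[.615,.0186,.055],s))
cv2.imwrite("pics/w3.png",cv2.resize(im[150:390,170:490],None,fx=2.4,fy=2.4,interpolation=cv2.INTER_CUBIC))
E
```

```text
time: 7.57
tool_pos: [0.5713, 0.0117, 0.3068]
tool_rot: [3.139, -0.002, -2.999]
contact_force: [0.7, -0.0, -0.6]
opening: 0.0004
grasp world [0.5708 0.012  0.1361] local [-0.0447 -0.0008]
tab pred loc 14.5/25: [array([336.1, 265.5]), array([352.7, 265.7])]
col [312.40059429 313.73056698]
```

View pics/w3.png

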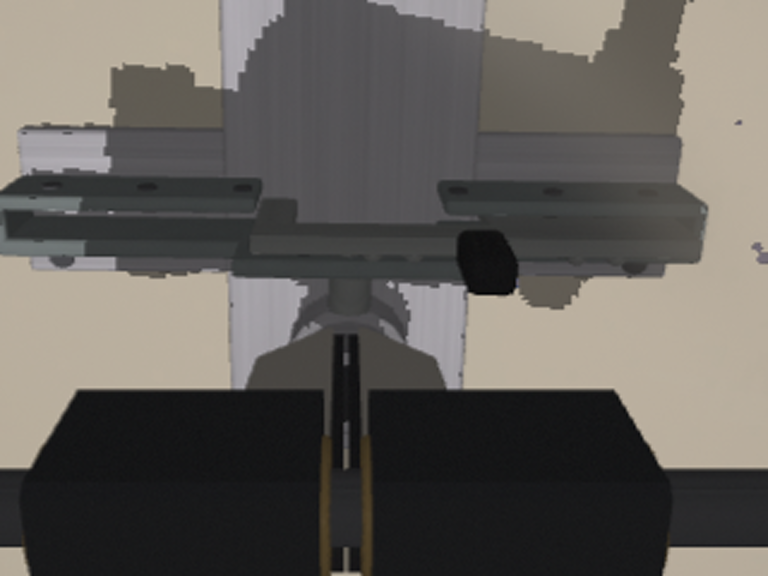

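The tab overshot: it is at crop (490,275), s ≈ 0.075, and the left panel edge blocks the port again. I'll grip the tab so it cannot fly and bring it back about 14 mm.

```bash
python3 -m creep '[[[-2,20,0,0,0,0],[-2,17,0,0,0,0],[0,0,0,0,0,0],[0,0,0,0,0,0],[0,0,0,0,0,0]]]' 0.1 20; python3 -m creep '[[[0,0,-30,0,0,0],[0,0,-20,0,0,0],[0,0,-8,0,0,0],[0,0,-8,0,0,0],[0,0,0,0,0,0]]]'; python3 -c "
from h import *
loc()"
```

```text
time: 8.03
tool_pos: [0.5666, 0.048, 0.3027]
tool_rot: [3.138, -0.006, -3.0]
contact_force: [0.4, 0.0, -0.4]
opening: 0.0293
time: 8.45
tool_pos: [0.567, 0.0448, 0.2335]
tool_rot: [3.139, -0.005, -3.002]
contact_force: [-0.6, 0.2, 0.8]
opening: 0.0414
grasp world [0.5662 0.0451 0.0635] local [-0.045   0.0327]
```

```bash
python3 -m creep '[[[0,5,-1,0,0,0],[0,0,0,0,0,0]]]'; python3 -m creep '[[[0,0,0,0,0,0],[0,0,0,0,0,0],[0,0,0,0,0,0],[0,0,0,0,0,0],[0,0,0,0,0,0]]]' 1 20; python3 -c "
from h import *
loc()"; python3 -m creep '[[[0,0,0,0,0,0],[0,0,0,0,0,0]]]'; python3 -c "
from h import *
loc()"
```

```text
time: 8.62
tool_pos: [0.5674, 0.0494, 0.2328]
tool_rot: [3.139, -0.005, -3.004]
contact_force: [-0.3, -0.6, 0.4]
opening: 0.041
time: 9.03
tool_pos: [0.5683, 0.05, 0.2359]
tool_rot: [3.14, 0.001, -3.003]
contact_force: [1.3, -0.1, -3.9]
opening: 0.0135
grasp world [0.5684 0.0503 0.0659] local [-0.0421  0.0375]
time: 9.2
tool_pos: [0.5683, 0.05, 0.2359]
tool_rot: [3.14, 0.001, -3.003]
contact_force: [-0.2, 0.1, -1.7]
opening: 0.014
grasp world [0.5684 0.0503 0.0659] local [-0.0421  0.0376]
```

```bash
python3 -m creep '[[[0.4,-4,0,0,0,0],[0,0,0,0,0,0]]]';  python3 -c "
from h import *
loc()";python3 -m creep '[[[0.4,-4,0,0,0,0],[0,0,0,0,0,0]]]'; python3 -c "
from h import *
loc()"
```

```text
time: 9.37
tool_pos: [0.5684, 0.0485, 0.2358]
tool_rot: [3.134, 0.001, -3.004]
contact_force: [-0.5, -1.0, -0.9]
opening: 0.0141
grasp world [0.5684 0.0499 0.0658] local [-0.0421  0.0371]
time: 9.53
tool_pos: [0.5685, 0.0474, 0.2358]
tool_rot: [3.127, 0.001, -3.005]
contact_force: [1.0, -1.4, -1.0]
opening: 0.0138
grasp world [0.5684 0.0499 0.0658] local [-0.0421  0.0371]
```

```bash
python3 -m creep '[[[0.8,-6,0,-1.2,0,0],[0,0,0,0,0,0]]]';  python3 -c "
from h import *
loc()";python3 -m creep '[[[0.8,-6,0,-0.6,0,0]]]'; python3 -c "
from h import *
loc()"
```

```text
time: 9.7
tool_pos: [0.5696, 0.0417, 0.2358]
tool_rot: [-3.134, -0.0, -3.003]
contact_force: [0.5, -18.9, -1.5]
opening: 0.0141
grasp world [0.5697 0.0403 0.0658] local [-0.0421  0.0275]
time: 9.78
tool_pos: [0.5703, 0.0367, 0.2358]
tool_rot: [-3.126, -0.002, -3.004]
contact_force: [1.7, 3.4, 0.6]
opening: 0.0139
grasp world [0.5704 0.034  0.0658] local [-0.0422  0.0211]
```

```bash
python3 -m creep '[[[-0.5,2.5,0,0.9,0,0],[0,0,0,0,0,0]]]';  python3 -c "
from h import *
loc()"
```

```text
time: 9.95
tool_pos: [0.5698, 0.0383, 0.2358]
tool_rot: [3.141, 0.0, -3.005]
contact_force: [0.3, 5.3, -0.7]
opening: 0.014
grasp world [0.5699 0.0384 0.0658] local [-0.0421  0.0255]
```

```bash
python3 -m creep '[[[0,0,0,0,0,0],[0,0,0,0,0,0],[0,0,0,0,0,0],[0,0,0,0,0,0]]]' 0.1; python3 -m creep '[[[0,0,30,0,0,0],[0,0,30,0,0,0],[0,-12,10,0,0,0],[0,0,0,0,0,0]]]'
python3 - <<'E'
from h import *
s=robot.observe();im=viewer.read_camera("wrist");loc()
print("tab pred loc 14.5/26.4:",[proj("wrist",np.r_[np.array([.615,.0186])+np.array([[.9914,-.1306],[.1306,.9914]])@[-.045,y],.074],s).round(1) for y in(.0145,.0264)])
print("col",proj("wrist",[.615,.0186,.055],s))
cv2.imwrite("pics/w4.png",cv2.resize(im[150:390,170:490],None,fx=2.4,fy=2.4,interpolation=cv2.INTER_CUBIC))
E
```

```text
time: 10.28
tool_pos: [0.5699, 0.038, 0.2361]
tool_rot: [3.142, 0.001, -3.004]
contact_force: [-1.0, 0.1, 0.1]
opening: 0.0358
time: 10.62
tool_pos: [0.5691, 0.0254, 0.3069]
tool_rot: [-3.141, -0.004, -3.003]
contact_force: [-0.6, -0.5, 0.2]
opening: 0.0411
grasp world [0.5682 0.0262 0.1361] local [-0.0454  0.0137]
tab pred loc 14.5/26.4: [array([315.1, 266.4]), array([333.8, 266.6])]
col [294.26046008 314.59557911]
```

View pics/w4.png

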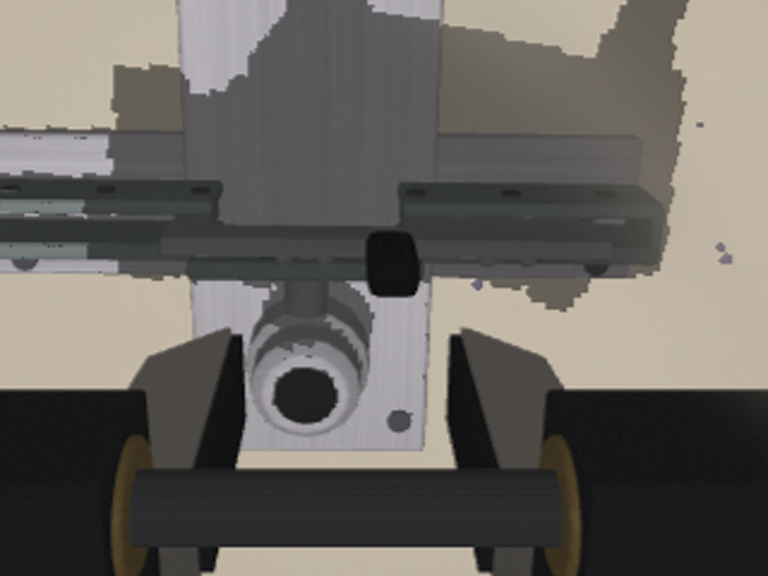

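The port is clear: the panel edges are hidden behind the guides at crop x=220 and 400. The tab is at px 333.8, which equals the prediction for the open stop. Next is the clip.

```bash
python3 -m creep '[[[-17,36,0,0,0,-3.7],[-17,36,0,0,0,-3.7],[-17,36,0,0,0,-3.7],[-17,36,0,0,0,-3.7],[-17,36,0,0,0,-3.7]]]' -0.3; python3 -m creep '[[[-17,36,0,0,0,-3.7],[-17,32,0,0,0,-3.5],[0,0,0,0,0,0],[0,0,0,0,0,0]]]'
python3 - <<'E'
from h import *
v=np.load("w1.npy");s1=dict(tool_pos=v[:3],tool_rot=v[3:])
F=[ray("wrist",p,.008,s1)[:2] for p in[(290.5,35),(409.5,36),(296,331)]];print("lane corners",np.round(F,4).tolist(),"yaw left edge",np.arctan2(*(F[2]-F[0])[::-1]),"perp",np.arctan2(*(F[1]-F[0])[::-1])-np.pi/2, "centre front",(F[0]+F[1])/2)
s=robot.observe();im=viewer.read_camera("wrist");np.save("w5.npy",np.r_[s["tool_pos"],s["tool_rot"]])
print("block pred",proj("wrist",[.4505,.2762,.03],s),"tips",proj("wrist",[.553,.243,.004],s))
print("jar",ray("scene",(266,188),.005)[:2],"red",ray("scene",(222,270),.015)[:2])
cv2.imwrite("pics/w5.png",im)
E
```

```text
time: 11.08
tool_pos: [0.4825, 0.2035, 0.2995]
tool_rot: [-3.139, -0.008, 2.929]
contact_force: [1.0, 0.2, -0.1]
opening: 0.0595
time: 11.42
tool_pos: [0.4409, 0.2798, 0.2934]
tool_rot: [-3.134, -0.016, 2.8]
contact_force: [0.8, -0.3, 0.9]
opening: 0.0595
lane corners [[0.4371, -0.0444], [0.4271, 0.037], [0.6682, -0.0139]] yaw left edge 0.13121086145550193 perp 0.12186524702578083 centre front [ 0.43212059 -0.00371071]
block pred [315.23883385 269.21959704] tips [318.48453762 372.44391694]
jar [0.65020318 0.22452604] red [0.40264619 0.16037381]
```

View pics/w5.png

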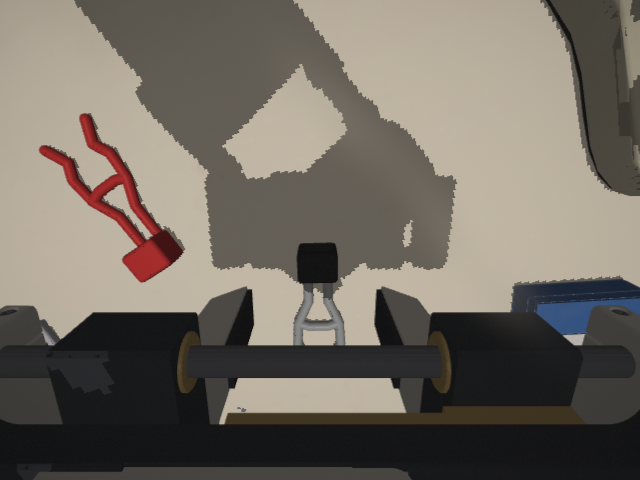

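The block is at px (318,269), about 2 mm to +y of the prediction. The clip axis agrees with -17.7°, and the red clip is clear to the left. I'll align and descend.

```bash
python3 -m creep '[[[10,-2,0,0.4,-0.9,1.8],[0,0,-20,0,0,0],[0,0,-20,0,0,0],[0,0,-20,0,0,0],[0,0,0,0,0,0]]]'; python3 -c "
from h import *
loc()"
```

```text
time: 11.88
tool_pos: [0.454, 0.2722, 0.229]
tool_rot: [3.138, -0.004, 2.83]
contact_force: [-0.4, -0.2, -0.4]
opening: 0.0595
grasp world [0.4536 0.2729 0.059 ] local [-0.1268  0.2732]
```

```bash
python3 -m creep '[[[-2.5,5,-15,0,0,0],[0,0,-15,0,0,0],[0,0,-8,0,0,0],[0,0,0,0,0,0]]]'; python3 -c "
from h import *
loc()"
```

```text
time: 12.22
tool_pos: [0.4543, 0.273, 0.1899]
tool_rot: [3.139, -0.004, 2.824]
contact_force: [0.1, 0.2, 0.3]
opening: 0.0597
grasp world [0.4537 0.2736 0.0199] local [-0.1266  0.2739]
```

```bash
python3 -m creep '[[[-2.5,4.5,-3,0,0,0],[0,0,0,0,0,0],[0,0,0,0,0,0]]]'; python3 -m creep '[[[0,0,0,0,0,0],[0,0,0,0,0,0],[0,0,0,0,0,0],[0,0,0,0,0,0],[0,0,0,0,0,0]]]' 1 40; python3 -m creep '[[[0,0,0,0,0,0],[0,0,0,0,0,0]]]'; python3 -c "
from h import *
loc(.16)"
```

```text
time: 12.47
tool_pos: [0.4529, 0.2769, 0.1882]
tool_rot: [3.138, -0.003, 2.822]
contact_force: [-0.4, 0.2, 0.7]
opening: 0.0597
time: 12.88
tool_pos: [0.4535, 0.2774, 0.1908]
tool_rot: [3.136, 0.0, 2.823]
contact_force: [-0.2, -1.3, -0.1]
opening: 0.031
time: 13.05
tool_pos: [0.4534, 0.2774, 0.1908]
tool_rot: [3.136, 0.0, 2.823]
contact_force: [1.0, -0.0, -1.2]
opening: 0.0298
grasp world [0.4538 0.2783 0.0308] local [-0.1259  0.2786]
```

```bash
python3 -m creep '[[[0,0,30,0,0,0],[0,0,30,0,0,0],[0,0,25,0,0,0],[0,0,0,0,0,0]]]'; python3 -m creep '[[[0,-34,0,0,0,3.2],[0,-34,0,0,0,3.2],[0,-34,0,0,0,3.2],[0,-34,0,0,0,3.2],[0,-34,0,0,0,3.2]]]';python3 -m creep '[[[0,-34,0,0,0,3.2],[0,-34,0,0,0,3.2],[0,-32,0,0,0,3.2],[0,0,0,0,0,0],[0,0,0,0,0,0]]]'
```

```text
time: 13.38
tool_pos: [0.4522, 0.2769, 0.2762]
tool_rot: [3.141, -0.006, 2.823]
contact_force: [1.1, 0.4, 0.1]
opening: 0.0296
time: 13.8
tool_pos: [0.4505, 0.107, 0.2755]
tool_rot: [3.136, -0.003, 3.124]
contact_force: [0.0, 0.0, -1.3]
opening: 0.0295
time: 14.22
tool_pos: [0.4482, -0.0033, 0.2721]
tool_rot: [3.136, -0.007, -2.986]
contact_force: [-0.1, 0.1, -1.2]
opening: 0.0298
```

```bash
python3 -m creep '[[[2.5,2,-20,0,0,-1.4],[0,0,-20,0,0,0],[0,0,-12,0,0,0],[0,0,0,0,0,0],[0,0,0,0,0,0]]]'; python3 -c "
from h import *
loc(.16,o=(.615,.0204))"
```

```text
time: 14.63
tool_pos: [0.4504, 0.0012, 0.217]
tool_rot: [3.136, -0.008, -3.014]
contact_force: [0.7, -0.2, -0.4]
opening: 0.0296
grasp world [0.449  0.002  0.0571] local [-0.167   0.0034]
```

```bash
python3 -m creep '[[[-0.5,-3.5,-8,0,-0.5,0],[0,0,-6,0,0,0],[0,0,0,0,0,0]]]'; python3 -c "
from h import *
loc(.16,o=(.615,.0204))"
```

```text
time: 14.88
tool_pos: [0.4502, -0.0005, 0.2036]
tool_rot: [3.137, 0.002, -3.012]
contact_force: [-0.2, -0.6, -0.9]
opening: 0.0297
grasp world [4.504e-01 3.000e-04 4.360e-02] local [-0.1658  0.0016]
```

```bash
python3 -m creep '[[[0,-2,-4,0.2,0,0],[0,0,0,0,0,0],[0,0,0,0,0,0]]]'
python3 - <<'E'
from h import *
loc(.16,o=(.615,.0204))
a=viewer.read_camera("side")[190:300,265:405];b=viewer.read_camera("scene")[190:320,260:400]
c=np.zeros((400,800,3),np.uint8);a=cv2.resize(a,(400,314),interpolation=cv2.INTER_CUBIC);b=cv2.resize(b,(400,371),interpolation=cv2.INTER_CUBIC)
c[:314,:400]=a;c[:371,400:]=b;cv2.imwrite("pics/m2.png",c)
E
```

```text
time: 15.13
tool_pos: [0.4507, -0.0018, 0.2004]
tool_rot: [3.133, 0.004, -3.011]
contact_force: [0.2, 0.0, -1.6]
opening: 0.0293
grasp world [ 0.4511 -0.0005  0.0405] local [-0.1652  0.0007]
```

View pics/m2.png

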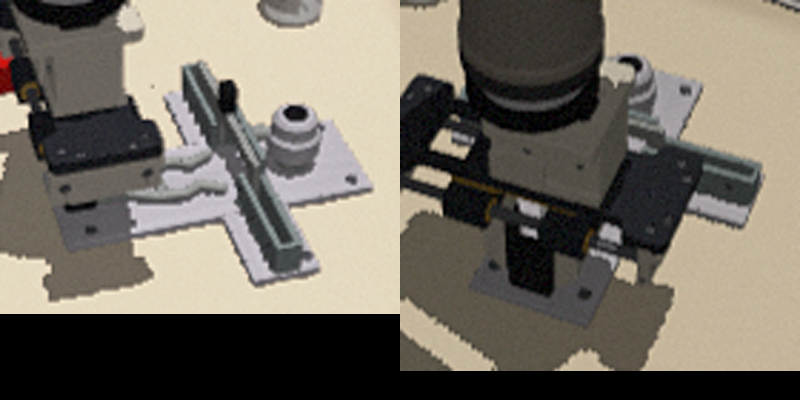

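The mouth is in front of the port: tips at side px (338.5,244) and (344,256), shutter still open. I'll check its lateral centring by ray casting.

Run:
```python
from h import *
W=np.array([ray("side",p,.0135)[:2] for p in[(265+210/2.857,190+155/2.857),(265+226/2.857,190+188/2.857)]])
c,n=np.cos(.131),np.sin(.131);e=W-[.615,.0204];print(e@np.array([[c,-n],[n,c]]))
```

```text
[[-0.05768095  0.01675104]
 [-0.0581618  -0.02236462]]
```

```bash
python3 -m creep '[[[10,0.8,-1,0.3,0,0],[10,1.3,0,0,0,0],[0,0,0,0,0,0]]]'; python3 -c "
from h import *
loc(.16,o=(.615,.0204))"
```

```text
time: 15.48
tool_pos: [0.4715, 0.0003, 0.2003]
tool_rot: [3.128, 0.005, -3.011]
contact_force: [0.5, -0.7, -1.0]
opening: 0.0299
grasp world [0.4721 0.0025 0.0403] local [-0.144   0.0009]
```

```bash
python3 -m creep '[[[10,2,-1,-0.7,0.2,0],[8,1,0,0,0,0],[0,0,0,0,0,0]]]'; python3 -c "
from h import *
loc(.16,o=(.615,.0204))"
```

```text
time: 15.73
tool_pos: [0.4904, 0.0034, 0.1995]
tool_rot: [3.141, 0.0, -3.011]
contact_force: [0.6, -0.6, -0.6]
opening: 0.0301
grasp world [0.4904 0.0035 0.0395] local [-0.1257 -0.0004]
```

```bash
python3 -m creep '[[[10,1.6,0,0,0,0],[8,1,0,0,0,0]]]'; python3 -c "
from h import *
loc(.16,o=(.615,.0204))"; python3 -m creep '[[[8,1,0,0,0,0]]]';  python3 -m creep '[[[8,1,0,0,0,0]]]'; python3 -c "
from h import *
loc(.16,o=(.615,.0204))"
```

```text
time: 15.9
tool_pos: [0.5075, 0.0062, 0.1993]
tool_rot: [3.14, -0.003, -3.011]
contact_force: [-0.9, -1.0, -0.5]
opening: 0.0299
grasp world [0.507  0.0065 0.0393] local [-0.1089  0.0003]
time: 15.98
tool_pos: [0.5156, 0.0073, 0.1992]
tool_rot: [3.139, -0.003, -3.011]
contact_force: [-0.5, 0.2, -0.7]
opening: 0.03
time: 16.07
tool_pos: [0.5236, 0.0084, 0.1991]
tool_rot: [3.139, -0.005, -3.01]
contact_force: [-2.6, 0.1, 1.0]
opening: 0.0297
grasp world [0.5227 0.0088 0.0391] local [-0.0931  0.0005]
```

```bash
python3 -m creep '[[[8,1,0,0,-0.2,0]]]';  python3 -c "
from h import *
loc(.16,o=(.615,.0204))"; python3 -m creep '[[[7,0.8,0,0,-0.2,0]]]'; python3 -m creep '[[[0,0,0,0,0,0]]]'; python3 -c "
from h import *
loc(.16,o=(.615,.0204))"
```

```text
time: 16.15
tool_pos: [0.5319, 0.0095, 0.1989]
tool_rot: [3.139, -0.003, -3.01]
contact_force: [0.2, 0.3, -0.3]
opening: 0.0298
grasp world [0.5313 0.0099 0.039 ] local [-0.0843  0.0005]
time: 16.23
tool_pos: [0.5398, 0.0104, 0.199]
tool_rot: [3.139, 0.001, -3.01]
contact_force: [0.5, 0.5, -0.8]
opening: 0.0297
time: 16.32
tool_pos: [0.5404, 0.0105, 0.1988]
tool_rot: [3.139, 0.0, -3.01]
contact_force: [-3.4, -0.9, 3.3]
opening: 0.03
grasp world [0.5404 0.0109 0.0388] local [-0.0752  0.0003]
```

```bash
for k in 1; do python3 -m creep '[[[4,0.5,0,0,0,0]]]'; python3 -m creep '[[[0,0,0,0,0,0]]]'; python3 -m creep '[[[5,0.6,0,0,-0.4,0]]]'; python3 -m creep '[[[0,0,0,0,0,0]]]'; done; python3 -c "
from h import *
loc(.16,o=(.615,.0204))"
```

```text
time: 16.4
tool_pos: [0.5423, 0.0107, 0.1987]
tool_rot: [3.139, -0.008, -3.009]
contact_force: [-24.8, -8.3, 20.9]
opening: 0.0295
time: 16.48
tool_pos: [0.542, 0.0105, 0.1989]
tool_rot: [3.139, -0.01, -3.009]
contact_force: [1.5, -0.2, 1.0]
opening: 0.0294
time: 16.57
tool_pos: [0.5438, 0.0108, 0.1986]
tool_rot: [3.138, -0.015, -3.009]
contact_force: [-30.1, -8.1, 22.0]
opening: 0.0293
time: 16.65
tool_pos: [0.5433, 0.0106, 0.1989]
tool_rot: [3.138, -0.016, -3.009]
contact_force: [2.5, 0.7, 1.3]
opening: 0.0295
grasp world [0.5406 0.0108 0.0389] local [-0.075   0.0002]
```

```bash
python3 -m creep '[[[0,0,0,0,0,0],[0,0,0,0,0,0],[0,0,0,0,0,0],[0,0,0,0,0,0],[0,0,0,0,0,0]]]' -0.2; python3 -m creep '[[[0,0,30,0,0,0],[0,0,30,0,0,0],[-10,0,30,0,0,0],[-20,0,20,0,0,0],[-30,0,0,0,0,0]]]';python3 -m creep '[[[-35,0,0,0,0,0],[-35,0,0,0,0,0],[0,0,0,0,0,0],[0,0,0,0,0,0]]]'
python3 - <<'E'
from h import *
s=robot.observe();print(s["tool_pos"],s["tool_rot"])
sc=viewer.read_camera("scene");sd=viewer.read_camera("side");w=viewer.read_camera("wrist")
for n,i in(("scene",sc),("side",sd),("wrist",w)):cv2.imwrite(f"pics/{n}9.png",i)
c,n_=np.cos(.131),np.sin(.131);L=lambda x,y,z:np.r_[.615+c*x-n_*y,.0204+n_*x+c*y,z]
for n in("scene","side","wrist"):print(n,"home rear top edge",proj(n,L(-.09,0,.038),s).round(1),"block ctr",proj(n,L(-.078,0,.023),s).round(1),"tab",proj(n,L(-.045,.025,.074),s).round(1),"col",proj(n,L(0,0,.055),s).round(1))
c=np.zeros((600,800,3),np.uint8)
p=proj("side",L(-.06,0,.02)).astype(int);a=sd[p[1]-50:p[1]+50,p[0]-65:p[0]+65];c[:300,:400]=cv2.resize(a,(400,300),interpolation=cv2.INTER_CUBIC);print("side crop",p-[65,50])
p=proj("scene",L(-.06,0,.02)).astype(int);a=sc[p[1]-50:p[1]+50,p[0]-65:p[0]+65];c[:300,400:]=cv2.resize(a,(400,300),interpolation=cv2.INTER_CUBIC);print("scene crop",p-[65,50])
c[300:,:400]=cv2.resize(w,(400,300),interpolation=cv2.INTER_AREA)
c[300:,400:]=cv2.resize(sc,(400,300),interpolation=cv2.INTER_AREA)
cv2.imwrite("pics/end.png",c)
E
```

```text
time: 17.07
tool_pos: [0.5447, 0.0105, 0.1995]
tool_rot: [3.139, -0.011, -3.009]
contact_force: [0.2, 0.5, 0.3]
opening: 0.0541
time: 17.48
tool_pos: [0.4868, 0.0104, 0.3113]
tool_rot: [3.139, -0.009, -3.009]
contact_force: [0.4, 0.4, 0.3]
opening: 0.0554
time: 17.82
tool_pos: [0.4095, 0.0112, 0.3128]
tool_rot: [3.14, -0.007, -3.009]
contact_force: [0.3, -0.7, 0.3]
opening: 0.0549
[0.40951109 0.01116595 0.3128325 ] [ 3.13952834 -0.00746778 -3.0087925 ]
scene home rear top edge [322.6 248.9] block ctr [324.9 249.7] tab [319.2 216.9] col [339.1 212.2]
side home rear top edge [326.7 243. ] block ctr [332.  247.4] tab [343.9 218.8] col [367.6 229.3]
wrist home rear top edge [290.5 376.8] block ctr [291.7 377.1] tab [320.6 455.2] col [291.  476.3]Traceback (most recent call last):
  File "<stdin>", line 8, in <module>
  File "<stdin>", line 5, in <lambda>
    res = self.concatenate(tuple(objs), axis=axis)
ValueError: all the input arrays must have same number of dimensions, but the array at index 0 has 3 dimension(s) and the array at index 2 has 1 dimension(s)
```

Run:
```python
import cv2,numpy as np
sc,sd,w=[cv2.imread(f"pics/{n}9.png") for n in("scene","side","wrist")]
o=np.zeros((600,800,3),np.uint8)
f=lambda a,i:cv2.resize(a,(400,300),interpolation=i)
o[:300,:400]=f(sd[185:281,275:403],2);o[:300,400:]=f(sc[185:281,260:388],2);o[300:,:400]=f(sd[100:400,220:620],2);o[300:,400:]=f(sc[120:420,140:540],2)
cv2.imwrite("pics/end.png",o)
for n,i,r in(("scene",sc,(slice(232,268),slice(305,345))),("side",sd,(slice(232,262),slice(318,345)))):
    ys,xs=np.nonzero(i[r].max(2)<50);print(n,len(xs),xs.mean()+r[1].start,ys.mean()+r[0].start,xs.min()+r[1].start,xs.max()+r[1].start)
```

```text
scene 575 320.6121739130435 241.0713043478261 305 341
side 222 332.55855855855856 246.6891891891892 326 344
```

View pics/end.png

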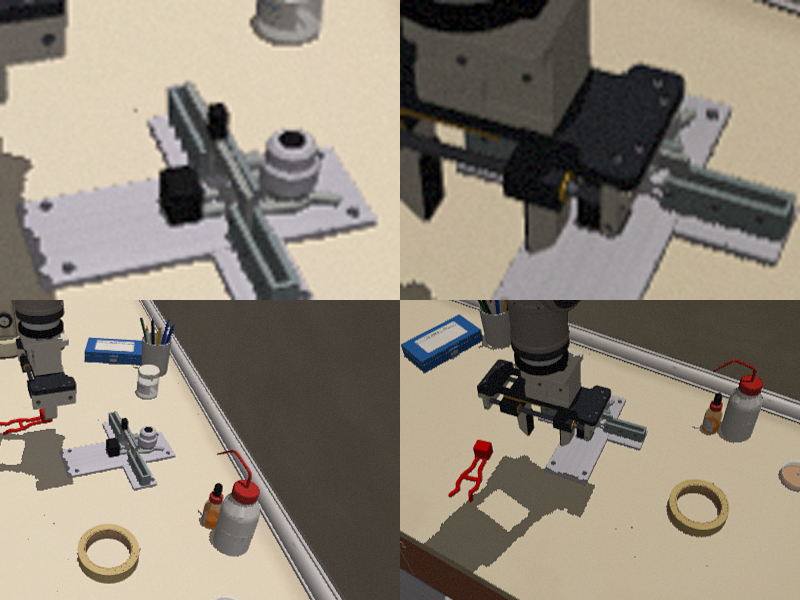

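The clip is around the column, with the arm tips visible behind it at side crop (335,200). The tab is at the open side, and jar, tape and bottle are standing. One numeric check, then hand in.

Run:
```python
from h import *
a,b=cv2.imread("pics/side0.png"),cv2.imread("pics/side9.png")
c,n=np.cos(.131),np.sin(.131)
def l(p,z,o=(.6155,.0185)):
    e=ray("side",p,z)[:2]-np.array(o);return np.round([c*e[0]+n*e[1],c*e[1]-n*e[0]],4)
def cen(i,x0,x1,y0,y1):
    ys,xs=np.nonzero(i[y0:y1,x0:x1].max(2)<50);return xs.mean()+x0,ys.mean()+y0
print("block",l(cen(b,320,342,234,260),.023),"tab0",l(cen(a,342,356,222,242),.061),"tab9",l(cen(b,338,350,214,232),.061))
print("tip",l((275+340*.32,185+202*.32),.012))
for k,(x0,x1,y0,y1) in dict(tape=(290,365,320,385),jar=(352,382,160,203),drop=(420,446,280,332)).items(): print(k,cv2.absdiff(a[y0:y1,x0:x1],b[y0:y1,x0:x1]).mean().round(2))
```

```text
block [-0.0768  0.0034] tab0 [-0.0452 -0.0079] tab9 [-0.0452  0.0259]
tip [ 0.0306 -0.0235]
tape 9.67
jar 9.1
drop 9.65
```

```bash
python3 -c "
from cell import robot
robot.hand_in();print(robot.observe()['time'])"
```

```text
the job is handed in; nothing more can be done
the job is handed in; nothing more can be done
```

The shutter is at its open stop and the spring clip is home on the column. I handed the job in at about 18 s, with the gripper open and clear. Handing in reports no verdict.

**Shutter:** My first grip pull stalled at about 50 mm. A push with closed fingers then sent the shutter past the open stop, to about 71–75 mm. I gripped the tab again, brought it back to the stop and released it. A wrist view showed the port clear before the clip went in. Peak measured force on the tool was about 19 N.

**Clip:** I laid it on the lane mouth first and pushed it through the port. It met a firm stop at about 30 N along the push, 37–38 N in all with the vertical part. I did not see a separate 10 N snap peak in the force readings. I take it as home from that stop and from where it lies.

**Last checks (side camera, accurate to about 2 mm):**

| Point | Measured | Should be |
|---|---|---|
| Clip block, lamp_base x | -76.8 mm | -78 mm |
| Clip block, lamp_base y | +3.4 mm | 0 mm |
| Mouth tip, lamp_base x | +30.6 mm | +31 mm |
| Shutter tab, lamp_base y | +25.9 mm | +25 mm |

- **Block sideways offset:** the 3.4 mm disagrees a little with the gripper pose, which put the block within 0.5 mm of centre.
- **Tape, jar and dropper bottle:** all were standing in the final pictures. The before-and-after image comparison was inconclusive, with a similar difference of about 9 grey levels for all three. I took that as image noise.

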